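# Present the long sample tube to the inspection camera

### The arm

A 7-joint arm with a two-finger parallel gripper is mounted at the origin on a cart in front of the work surface, level with it; the furniture and walls round the work are solid. World frame = base frame: x ahead of the robot, y to its left, z up, the work surface at z = 0. Lengths are in mm, angles in rad, forces in N, time in s.
With the tool pointing down it reaches from about 400 to 875 mm from the base axis. Payload 19.3 kg.
Tool frame: the origin (TCP) lies at the very end of the fingers, on their centre line; the grasp point (between the pads) lies 19 mm behind it; z points along the fingers, y is the line along which they close (so a half turn about z gives the same grasp; the last joint's range is limited). The gripper opens to 85 mm and grips with 20 to 120 N. Pads are 22 mm wide; open, the fingers measure 114 mm over their backs; the gripper's body (76 mm by 85 mm) begins 54 mm behind the grasp point. The pads swing forward as they close: fully open they stand 13 mm farther back than shut.
Start: joints at [1.064, 0.521, -0.036, 1.599, 0.021, 1.021, -0.113], TCP at [264.373, -566.323, 231.291] pointing down, gripper open.
Joint ranges: [-2.91, 2.91], [-0.3, 2.13], [-1.5, 1.42], [0.17, 2.43], [-1.26, 4.41], [0.16, 1.93], [-2.52, 2.52]. Speed limits (rad/s): [1.89, 1.89, 2.39, 2.39, 3.01, 3.01, 3.01].

### API

Orientations are given as [roll, pitch, yaw] about the fixed x, y, z axes, in that order (R = Rz(yaw) Ry(pitch) Rx(roll)).
In Python, from station import manip gives the robot as it stands.
- The arm moves only by the tool carry_out, never from a script. Its argument "plan" is text: rows parted by semicolons, each of 6 numbers parted by spaces: the shift along the tool's x, y, z normalised to -1 to 1, where 1 is 0.04 m, then the turn, a rotation vector about the tool's x, y, z normalised to -1 to 1, where 1 is 10 degrees. A call has 1 to 12 rows; each row shifts and turns the commanded pose from where the row before left it, along the tool's axes as they then stand; what a row does not reach is not made up. A row lasts 1/8 s, in which the tool goes at most 62.5 mm and 10.7 degrees, less where a joint would pass 70% of its speed; a pose out of reach is approached as far as the arm can. A call with a number of a shift or a turn outside -1 to 1 is refused whole. A call with a gripper value outside its range is refused whole. "claw" is the closure, from 0 (fully open) to 1 (shut), set as the call begins (left out, the last holds). The fingers move at their own pace and stop on an object; "grip_force" is the grip in N (left out, the last holds). Time passes only in rows, so rows that do not move let the fingers close. It gives the time, the measured TCP pose, the force, the opening and the grip force at its end, in the units of the state.
- manip.get_state(): the state, without advancing time (a new reading comes with each control period).
- manip.camera(name): name is "scene" or "side" or "wrist"; returns the picture (480x640x3 uint8, blue, green, red); there is no depth.
- manip.camera_info(name): a dict with "K" (3x3 intrinsics, pixels), "extrinsics" (4x4, takes a point from camera to world coordinates). Camera axes: x right, y up, looking along -z (the intrinsics and any distortion apply to the point x, -y, -z); pixel columns grow to the right and rows downward; lengths in mm; the calibration is good to about 2 mm. The wrist camera is an equidistant fisheye: a pixel r from the principal point sees the ray r / f radians off the axis. A picture is of the moment at which its call begins: read the wrist's pose just before it. camera_info takes no time and is no camera call; for the wrist camera it gives the pose at the moment of the call.
- manip.close_job(): hands the job in; it is judged then, once.
Trained networks look in the newest picture that a camera, given by its name, has taken for a name from the list of things; names that differ only in an ending like _2 or _b are one class to them, and where a whole thing is asked for, a point or a joint stands for the part that bears it (a point fixed in the world has none). Each returns a list of dicts, best first, with "score" (0 to 1); they miss things now and then, are a little off and sometimes report something else, mostly with a low value. They report only what shows in the picture. A call takes as long as a camera call.
- manip.cut_out(query, camera): "region" (480x640 bool, what is visible of it).
- manip.spot_point(query, camera): "position" ([x, y, z] in mm, in the coordinates of the camera as it stood for that picture, good to about 4 mm: a listed point, or the origin of a listed thing).
The state is a dict: "time_s": time; "joints": joint angles; "qvel": joint speeds; "effort": joint torques, N m; "ee_pos": TCP position; "eef_rot": TCP orientation; "force": force on the tool from outside, world axes, zero at the start; "moment": the same for the moment, N m; "opening": opening from 0.0 (shut) to 1.0 (fully open); "grasp_force": force on a finger pad.
Only numpy, scipy, OpenCV 4.12 (cv2) and the standard library are available. Lean on these libraries where they do the work, as an engineer would, in place of code of your own. Each camera call takes 0.05 s, during which the arm holds its last target. There are 200 camera calls.

### The job

Unlock the white tube carrier by sliding its hold-down bar, by the black knob, all the way to its end stop away from the tubes, and leave it there; then take out the one long tube (the two others are short) and hold it in the air, cap up, in front of the inspection camera: its middle on the lens axis 100 mm in front of the lens, and the tube leaning in the camera's own upright plane so that it stands square across the line of sight. Leave the short tubes in their wells and everything else where it stands, and finish while still holding the tube there, steady; do not put it down or let go.

Things in the scene. Friction and masses are not known exactly. Their poses are not given: they have to be found in the camera images.
- long_tube_mid (a point): middle of the only long capped sample tube in the carrier: round, 102 mm long, about 15 g, barrel 12 mm across, cap (upper 20 mm) 16 mm across; this point on its axis, 51 mm above its bottom end; z axis along the tube towards the cap. Stands loosely (lean up to 3 degrees), 49 mm of it inside any of the three wells; must rise 55 mm straight up to come out.
- short_tube_1_mid (a point): middle of a short capped sample tube, 81 mm long, barrel 12 mm and cap 16 mm across; point 40 mm above its bottom end. Stays in its well.
- short_tube_2_mid (a point): middle of the other short capped sample tube, same size; point 40 mm above its bottom end. Stays in its well.
- carrier: white plastic tube carrier, 130 mm (its x) by 190 mm (its y) by 55 mm high, fixed to the worktop. Origin at the centre of its underside. Three wells in a row at x = -33 mm and y = -60, 0 and +60 mm, each 15 mm wide and 49 mm deep, floor 6 mm above the worktop. Wall cabinets hang 0.46 m above the worktop from about 0.6 m ahead of the robot.
- lock_bar (a joint): travel in m of the carrier's aluminium hold-down bar: 0 = locked, over the row of caps so that no tube can be lifted out; slides along the carrier's +x to its end stop at 0.055 = unlocked. Friction 1.5 N; stays where left. The bar runs along the carrier's y, 14 mm wide, 212 mm long, on legs outside the block's ends (y = +-103 mm); underside 116 mm, top 123 mm above the worktop.
- lock_knob (a point): middle of the black round knob on top of the middle of the hold-down bar: 16 mm in diameter, 18 mm tall, its top 144.5 mm above the worktop; this point 135.5 mm above the worktop. It moves with the bar. Axes as the carrier's.
- camera_head: inspection camera head on a fixed stand at the right, 46 mm square, 71 mm long. Origin: centre of its round lens's front face (38 mm across), 235 mm above the worktop. It looks along its own -x: to the robot's side and 30 degrees down. Its z is the camera's up, tilted 30 degrees, upper end to the robot's side. Hold the tube's middle at (-100, 0, 0) mm in this frame, along its z, cap to +z.
- specimen_cup_mid (a point): specimen cup with a lid, a bystander, 62 mm across and 70 mm tall; point 35 mm above its underside
- reagent_bottle_mid (a point): small round reagent bottle, a bystander, 34 mm across and 76 mm tall; point 38 mm above its underside
- digital_timer: digital timer lying flat, a bystander, 68 x 62 x 18 mm; origin at the centre of its underside
- scissors: scissors lying flat, a bystander, 87 x 199 x 9 mm; origin under its middle
- stapler: stapler, a bystander, 34 x 127 x 41 mm; origin at the centre of its underside
- forceps: steel forceps lying flat, a bystander, 16 x 132 x 10 mm; origin under its middle

How it is judged (in metres and radians):
On the way, in this order (a step that is already met when the one before it is completed fails the run):
1. the hold-down bar is slid fully to its unlocked end stop while the long tube is still in its well (value of joint lock_bar above 0.05 m and distance of long_tube_mid from where it was at the start of the episode below 0.02 m), for 0.2 s.
2. the long tube is held in the fingers clear of the carrier (height (world z) of long_tube_mid above 0.115 m and contact force between long_tube and the fingers above 0.5 N and contact force between long_tube and carrier below 0.05 N), for 0.2 s.
At the end, for the whole second after the job is handed in: The fingers hold the long tube cap up and still, touching neither carrier nor camera; its middle 100 mm (within 15) before the lens, within 13 mm sideways and 15 mm up or down of the lens axis, its axis within 10 degrees of the camera's z; bar within 7 mm of its unlocked stop (contact force between long_tube and the fingers above 0.5 N and contact force between long_tube and carrier below 0.05 N and contact force between long_tube and camera_stand below 0.05 N and height (world z) of long_tube_mid above 0.14 m and x of long_tube_mid in the frame of camera_head between -0.115 and -0.085 m and y of long_tube_mid in the frame of camera_head between -0.013 and 0.013 m and z of long_tube_mid in the frame of camera_head between -0.015 and 0.015 m and angle between the z axis of long_tube_mid and the z axis of camera_head, either way round below 0.18 rad and angle between long_tube_mid's own z axis and vertical below 1 rad and linear speed of long_tube below 0.02 m/s and angular speed of long_tube below 0.2 rad/s and value of joint lock_bar above 0.048 m); the arm keeps its last pose, push and grip.
It fails at once if a short tube is pulled out of its well (distance of any of short_tube_1_mid, short_tube_2_mid from where it was at the start of the episode above 0.025 m).
It fails at once if a bystander is disturbed (distance of any of specimen_cup_mid, reagent_bottle_mid, digital_timer, scissors, stapler, forceps from where it was at the start of the episode above 0.025 m).
It also fails if it takes over 40 s, if anything falls off the work surface, if the arm or the gripper's body presses on something with over 40 N, if the wrist force passes 120 N, or if a joint passes its speed limit or range.

## Working session

There is one attempt and no reset: what is moved stays moved. The work goes in short steps, Python scripts to look and compute and a tool call to move; the robot and the scene stay as the last step left them, time stands still between calls to the robot, and variables do not carry over. Pictures are saved under pics/ and viewed, at most 13 in all, crops included, and the job is handed in when it is done.

Besides the shell and the picture viewer there is one more tool, called after "Emit:" as name(argument=value, ...) on one line, values as JSON. carry_out: Moves the arm, as the interface text tells. Scaled input: -1 to 1 covers 0.04 m each way for a shift and 10 degrees each way for a turn. Its arguments: {"type":"object","properties":{"plan":{"type":"string"},"claw":{"type":"number"},"grip_force":{"type":"number"}},"required":["plan"]}

```bash
mkdir -p pics; cat > h.py <<'E'
import numpy as np, cv2
from station import manip
from scipy.spatial.transform import Rotation as R
def T(c): return np.array(manip.camera_info(c)["extrinsics"],float)
def w(E,p): return (E@np.r_[p,1])[:3]
def pose():
    s=manip.get_state(); return np.array(s["ee_pos"]),R.from_euler("xyz",s["eef_rot"])
E
python3 - <<'E'
from h import *
for c in ("scene","side","wrist"):
    e=T(c); im=manip.camera(c); cv2.imwrite(f"pics/{c}0.png",im)
    print(c,e[:3,3].round(),"look",-e[:3,2].round(2), np.array(manip.camera_info(c)["K"]).round(1).tolist())
    for q in ["long_tube_mid","short_tube_1_mid","carrier","lock_knob","camera_head","specimen_cup_mid","reagent_bottle_mid","digital_timer","scissors","stapler","forceps"]:
        print(q,[(round(d["score"],2),w(e,d["position"]).round().tolist()) for d in manip.spot_point(q,c)[:3]])
s=manip.get_state();print(s)
E
```

```text
scene [-679. -781.  975.] look [ 0.77  0.4  -0.5 ] [[527.8, 0.0, 325.3], [0.0, 527.8, 235.1], [0.0, 0.0, 1.0]]
long_tube_mid []
short_tube_1_mid []
carrier [(0.82, [491.0, 257.0, -8.0])]
lock_knob [(0.68, [458.0, 264.0, 134.0]), (0.55, [407.0, -87.0, 34.0])]
camera_head [(0.93, [573.0, -122.0, 235.0])]
specimen_cup_mid [(0.6, [405.0, -90.0, 36.0])]
reagent_bottle_mid [(0.71, [720.0, 27.0, 37.0])]
digital_timer [(0.66, [419.0, -202.0, -6.0])]
scissors [(0.58, [450.0, -384.0, -2.0]), (0.51, [438.0, 205.0, 45.0]), (0.16, [459.0, 264.0, 131.0])]
stapler [(0.92, [450.0, -565.0, -3.0])]
forceps [(0.56, [451.0, -384.0, -3.0]), (0.52, [574.0, -387.0, -9.0])]
side [ 347. 1120.  909.] look [ 0.15 -0.85 -0.51] [[567.2, 0.0, 317.3], [0.0, 567.2, 240.4], [0.0, 0.0, 1.0]]
long_tube_mid [(0.68, [467.0, 324.0, 58.0])]
short_tube_1_mid [(0.5, [451.0, 265.0, 46.0])]
carrier [(0.85, [485.0, 255.0, -1.0])]
lock_knob [(0.9, [457.0, 267.0, 137.0]), (0.61, [470.0, 326.0, 58.0])]
camera_head [(0.61, [574.0, -120.0, 239.0])]
specimen_cup_mid [(0.55, [400.0, -85.0, 36.0])]
reagent_bottle_mid [(0.79, [721.0, 1
[... 534 characters left out ...]
nts': array([ 1.06381771,  0.52140658, -0.0363113 ,  1.59953489,  0.02121857,
        1.0210876 , -0.11278249]), 'qvel': array([ 1.68805254e-03,  1.07106254e-03, -1.17239760e-04, -2.55345892e-04,
       -5.21904700e-06,  7.28919775e-04, -1.04328129e-03]), 'effort': array([-1.52432631e-04, -9.26830745e+01,  1.97835870e+00, -3.70249736e+01,
        1.80316198e-02,  2.05930570e-03, -1.81370285e-05]), 'ee_pos': array([ 264.35711403, -566.31344893,  231.27404341]), 'eef_rot': array([-3.14154243e+00,  1.37033339e-05,  4.36773337e-01]), 'force': array([ 0.01212708, -0.40497133, -0.43071074]), 'moment': array([ 0.01968465,  0.01523417, -0.00910534]), 'grasp_force': 0.0, 'opening': 0.996635779615279}
```

View pics/scene0.png

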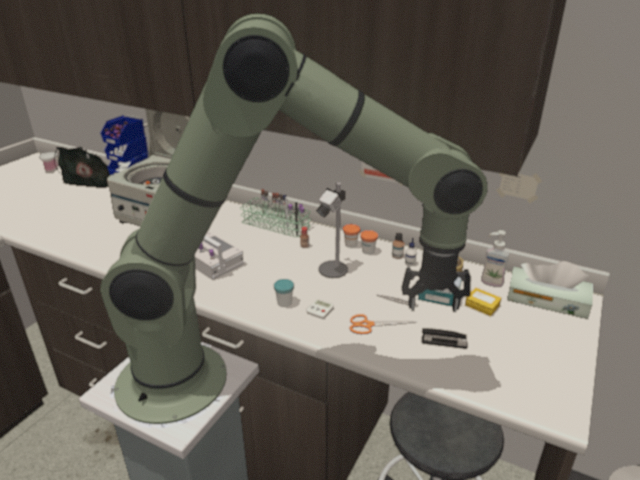

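View pics/side0.png

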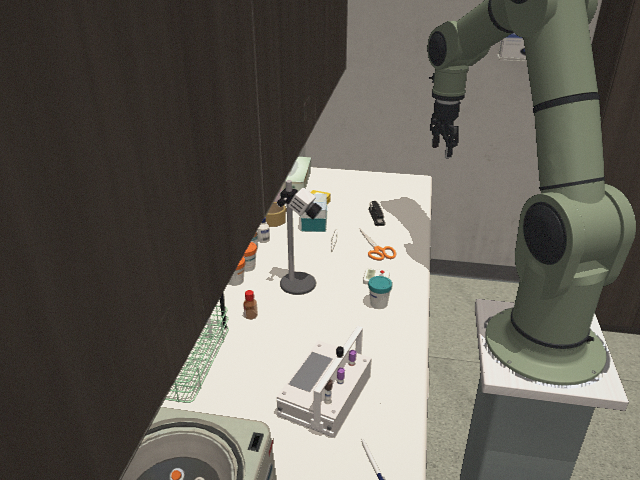

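Emit:
carry_out(plan="0 0 -0.4 0 0 0.95;0 0 -0.4 0 0 0.95;0 0 -0.4 0 0 0.95;0 0 -0.3 0 0 0.95", claw=1)

```text
time_s: 2.3
ee_pos: [264.4, -566.4, 292.0]
eef_rot: [3.141, -0.0, -0.232]
force: [0.0, 0.2, -0.7]
opening: 0.143
grasp_force: 0.0
```

Emit:
carry_out(plan="0.2 -0.94 0 0 0 0;0.2 -0.94 0 0 0 0;0.2 -0.94 0 0 0 0;0.2 -0.94 0 0 0 0;0.2 -0.94 0 0 0 0;0.2 -0.94 0 0 0 0;0.2 -0.94 0 0 0 0;0.2 -0.94 0 0 0 0;0.2 -0.94 0 0 0 0;0.2 -0.94 0 0 0 0;0 0 0 0 0 0")

```text
time_s: 3.68
ee_pos: [427.8, -215.6, 291.4]
eef_rot: [-3.141, -0.0, -0.222]
force: [0.2, -0.1, 0.1]
opening: 0.003
grasp_force: 0.0
```

```bash
python3 - <<'E'
from h import *
print(pose()[0],pose()[1].as_euler("xyz"))
c="wrist";e=T(c);im=manip.camera(c);cv2.imwrite("pics/w1.png",im);np.save("w1.npy",e)
cv2.imwrite("pics/s1.png",cv2.resize(manip.camera("side")[310:450,250:400],None,fx=4,fy=4,interpolation=cv2.INTER_CUBIC))
for q in ["camera_head","carrier","lock_knob","long_tube_mid"]:
    for k in ("wrist","side"): print(q,k,[(round(d["score"],2),w(T(k),d["position"]).round().tolist()) for d in manip.spot_point(q,k)[:2]])
E
```

```text
[ 427.84265994 -215.57593536  291.42722988] [-3.14094892e+00 -4.01064070e-04 -2.22389880e-01]
camera_head wrist [(0.97, [570.0, -127.0, 234.0])]
camera_head side [(0.92, [573.0, -120.0, 233.0]), (0.17, [420.0, -199.0, 6.0])]
carrier wrist [(0.76, [490.0, 250.0, -1.0])]
carrier side [(0.68, [487.0, 253.0, 2.0]), (0.38, [569.0, -389.0, 3.0])]
lock_knob wrist [(0.64, [567.0, -388.0, -1.0])]
lock_knob side [(0.61, [453.0, 265.0, 137.0])]
long_tube_mid wrist []
long_tube_mid side [(0.68, [469.0, 323.0, 60.0])]
```

View pics/w1.png

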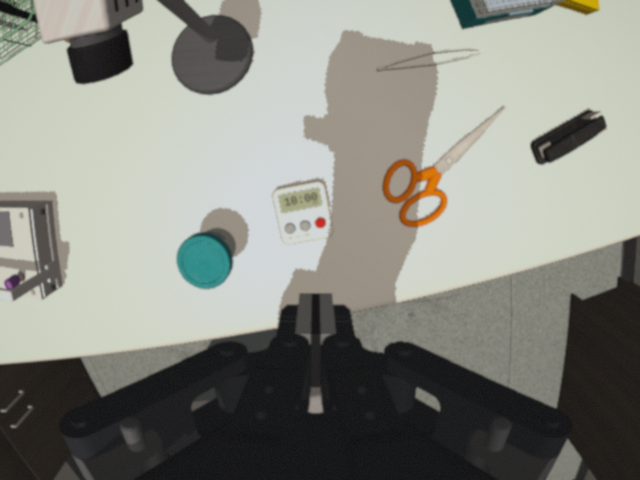

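View pics/s1.png

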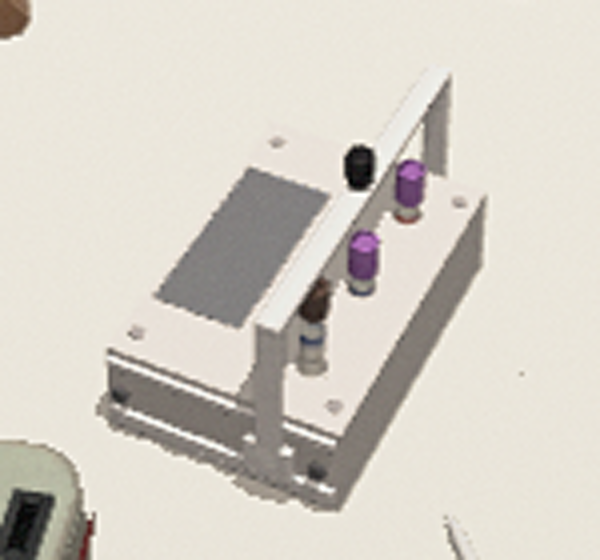

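Emit:
carry_out(plan="-0.2 -0.92 0 0 0 0;-0.2 -0.92 0 0 0 0;-0.2 -0.92 0 0 0 0;-0.2 -0.92 0 0 0 0")

```text
time_s: 4.68
ee_pos: [428.5, -66.2, 291.4]
eef_rot: [-3.142, -0.0, -0.227]
force: [0.9, 0.6, 0.2]
opening: 0.002
grasp_force: 0.0
```

```bash
python3 - <<'E'
from h import *
c="wrist";e=T(c);im=manip.camera(c);cv2.imwrite("pics/w2.png",im);np.save("w2.npy",e);print(e.round(3).tolist())
print([(round(d["score"],2),w(e,d["position"]).round().tolist()) for d in manip.spot_point("camera_head",c)[:2]])
E
```

```text
[[-0.225, 0.936, 0.272, 498.637], [-0.974, -0.216, -0.063, -82.402], [-0.0, -0.28, 0.96, 433.922], [0.0, 0.0, 0.0, 1.0]]
[]
```

View pics/w2.png

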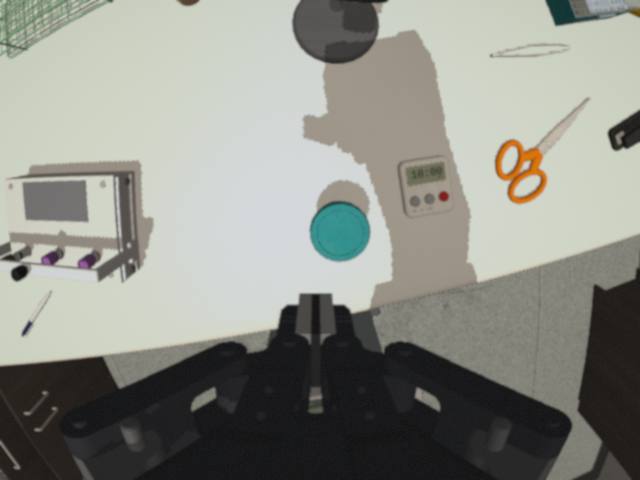

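```bash
cat >> h.py <<'E'
def proj(e,P,f=371.6,c=(315.2,246.0)):
    p=np.linalg.inv(e)@np.r_[P,1]; x,y,z=p[0],-p[1],-p[2]; r=np.hypot(x,y); th=np.arctan2(r,z)
    return np.array([c[0]+f*th*x/r,c[1]+f*th*y/r])
def ray(e,u,v,f=371.6,c=(315.2,246.0)):
    d=np.array([u-c[0],v-c[1]])/f; th=np.hypot(*d); n=d/th*np.sin(th)
    return e[:3,3], e[:3,:3]@np.array([n[0],-n[1],-np.cos(th)])
def atz(e,u,v,z):
    o,d=ray(e,u,v); return o+d*(z-o[2])/d[2]
E
python3 - <<'E'
from h import *
e=np.load("w1.npy")
print("base",atz(e,212,54,10),atz(np.load("w2.npy"),336,25,10))
L=np.array([572,-122,235.])
print("lens",proj(e,L))
for psi in range(-60,61,10):
    a=np.array([.866*np.cos(np.radians(psi)),.866*np.sin(np.radians(psi)),.5])
    q=proj(e,L+25*a)-proj(e,L); print(psi,q.round(1))
g=cv2.imread("pics/w1.png")[0:130,0:200]
cv2.imwrite("pics/w1c.png",cv2.resize(g,None,fx=4,fy=4,interpolation=cv2.INTER_CUBIC))
E
```

```text
base [ 628.37980428 -138.83024363   10.        ] [ 626.62578344 -135.89411118   10.        ]
lens [105.73536352  72.71487734]
-60 [ 13.3 -32.5]
-50 [  9.3 -35.8]
-40 [  4.7 -38.1]
-30 [ -0.3 -39.2]
-20 [ -5.6 -39.3]
-10 [-10.9 -38.2]
0 [-16.2 -36.1]
10 [-21.3 -33. ]
20 [-26. -29.]
30 [-30.1 -24.3]
40 [-33.7 -18.9]
50 [-36.5 -13.1]
60 [-38.6  -7. ]
```

View pics/w1c.png

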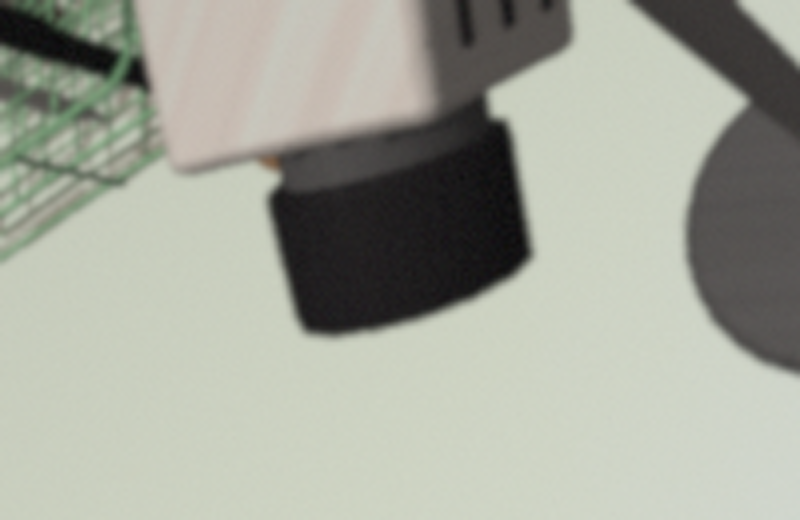

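Emit:
carry_out(plan="-0.22 -0.915 0.2 0 0 0;-0.22 -0.915 0.2 0 0 0;-0.22 -0.915 0.2 0 0 0;-0.22 -0.915 0.2 0 0 0;-0.22 -0.915 0.2 0 0 0;-0.22 -0.915 0.2 0 0 0;-0.22 -0.915 0.2 0 0 0;-0.22 -0.915 0.2 0 0 0;-0.22 -0.915 0.2 0 0 0;0 0 0 0 0 0;0 0 0 0 0 0")

```text
time_s: 6.15
ee_pos: [425.7, 263.0, 220.6]
eef_rot: [3.141, 0.001, -0.227]
force: [-0.9, -0.2, -0.2]
opening: -0.0
grasp_force: 0.0
```

```bash
python3 - <<'E'
from h import *
c="wrist";e=T(c);im=manip.camera(c);cv2.imwrite("pics/w3.png",im);np.save("w3.npy",e)
for q in ["lock_knob","long_tube_mid","short_tube_1_mid","carrier"]:
  print(q,[(round(d["score"],2),w(e,d["position"]).round().tolist()) for d in manip.spot_point(q,c)[:3]])
for d in manip.cut_out("lock_knob",c)[:1]:
  v,u=np.nonzero(d["region"]); print("knob px",u.mean(),v.mean(),len(u),atz(e,u.mean(),v.mean(),137))
E
```

```text
lock_knob [(0.58, [458.0, 264.0, 138.0])]
long_tube_mid [(0.67, [474.0, 318.0, 54.0])]
short_tube_1_mid [(0.52, [455.0, 262.0, 42.0]), (0.52, [489.0, 254.0, -3.0]), (0.46, [459.0, 264.0, 138.0])]
carrier [(0.71, [487.0, 256.0, -3.0]), (0.57, [461.0, 262.0, 136.0])]
knob px 305.06853980417196 202.08116929189725 7047 [460.38904132 261.40914098 137.        ]
```

View pics/w3.png

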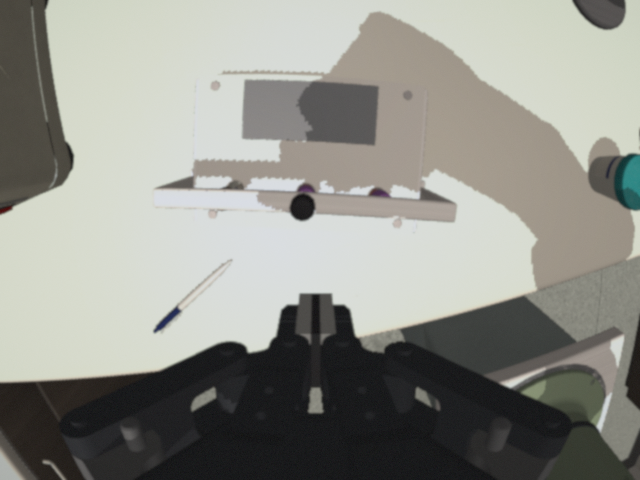

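```bash
python3 - <<'E'
from h import *
e=np.load("w3.npy")
a=atz(e,155,206,123);b=atz(e,456,220,123);print(a,b,np.linalg.norm(a-b),np.degrees(np.arctan2(*(a-b)[:2])))
print(atz(e,302,206,144)); 
p,r=pose(); print(r.inv().apply(atz(e,302,206,144)-p))
E
```

```text
[481.01691794 364.93365239 123.        ] [423.87634048 163.20576459 123.        ] 209.66446123761034 15.81507723891196
[459.59454005 263.29372656 144.        ]
[32.65343444 -8.09504151 76.83589283]
```

Emit:
carry_out(plan="-0.1 -0.23 0 0 0 0.25;0 0 0.6 0 0 0;0 0 0.6 0 0 0;0 0 0.6 0 0 0;0 0 0.5 0 0 0;0 0 0 0 0 0;0 0 0 0 0 0")

```text
time_s: 7.32
ee_pos: [424.0, 273.5, 129.4]
eef_rot: [-3.141, 0.001, -0.271]
force: [-0.6, 0.4, 0.9]
opening: 0.003
grasp_force: 0.0
```

Emit:
carry_out(plan="0.25 0 0 0 0 0;0.25 0 0 0 0 0;0.25 0 0 0 0 0;0.25 0 0 0 0 0;0.25 0 0 0 0 0;0.25 0 0 0 0 0;0.15 0 0 0 0 0;0 0 0 0 0 0")

```text
time_s: 8.32
ee_pos: [487.6, 255.6, 128.5]
eef_rot: [3.142, 0.001, -0.271]
force: [0.6, -0.8, 0.4]
opening: 0.001
grasp_force: 0.0
```

```bash
python3 - <<'E'
from h import *
c="side";e=T(c);im=manip.camera(c)
for q in ["lock_knob","long_tube_mid"]:
  print(q,[(round(d["score"],2),w(e,d["position"]).round().tolist()) for d in manip.spot_point(q,c)[:3]])
cv2.imwrite("pics/s4.png",cv2.resize(im[300:450,240:440],None,fx=4,fy=4,interpolation=cv2.INTER_CUBIC))
E
```

```text
lock_knob [(0.56, [505.0, 248.0, 136.0])]
long_tube_mid [(0.5, [467.0, 324.0, 60.0])]
```

View pics/s4.png

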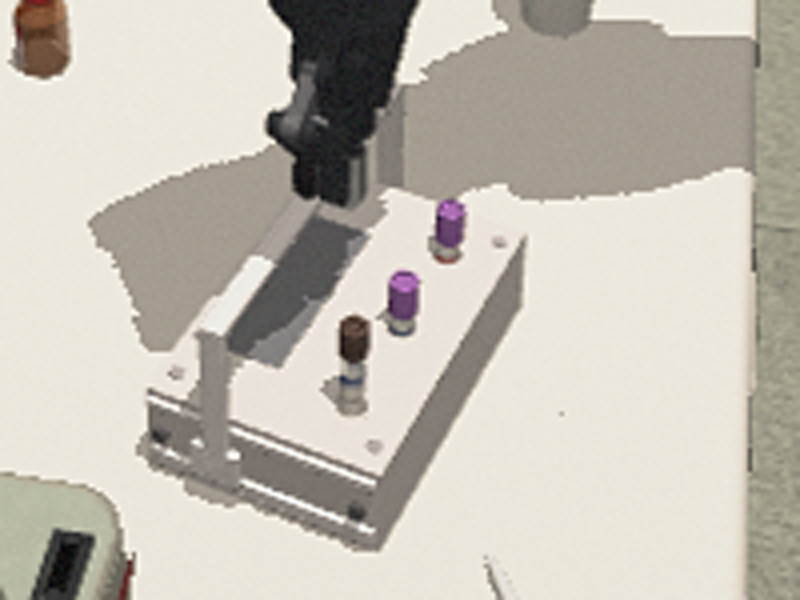

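Emit:
carry_out(plan="0.12 0 0 0 0 0;0.1 0 0 0 0 0;0 0 0 0 0 0")

```text
time_s: 8.85
ee_pos: [490.5, 255.2, 128.2]
eef_rot: [3.139, 0.01, -0.267]
force: [-35.5, 7.1, 21.9]
opening: -0.001
grasp_force: 18.7
```

Emit:
carry_out(plan="-0.4 0 0 0 0 0;-0.7 0 0 0 0 0;-0.7 -0.2 -0.5 0 0 0;0 -0.65 -0.8 0 0 0;0 -0.65 -0.8 0 0 0;0 0 0 0 0 0;0 0 0 0 0 0;0 0 0 0 0 0", claw=0.55)

```text
time_s: 9.85
ee_pos: [442.2, 329.6, 211.9]
eef_rot: [3.14, 0.002, -0.271]
force: [-0.2, 0.5, 0.2]
opening: 0.45
grasp_force: 0.0
```

```bash
python3 - <<'E'
from h import *
c="wrist";e=T(c);im=manip.camera(c);cv2.imwrite("pics/w5.png",im);np.save("w5.npy",e)
for c in ("wrist","side"):
 if c=="side": manip.camera(c)
 for q in ["long_tube_mid","lock_knob"]:
  print(q,[(round(d["score"],2),w(T(c),d["position"]).round().tolist()) for d in manip.spot_point(q,c)[:3]])
E
```

```text
long_tube_mid [(0.71, [474.0, 316.0, 56.0])]
lock_knob [(0.96, [510.0, 251.0, 139.0])]
long_tube_mid [(0.75, [466.0, 326.0, 56.0]), (0.58, [401.0, -87.0, 36.0]), (0.4, [448.0, -383.0, 1.0])]
lock_knob [(0.89, [508.0, 247.0, 136.0])]
```

View pics/w5.png

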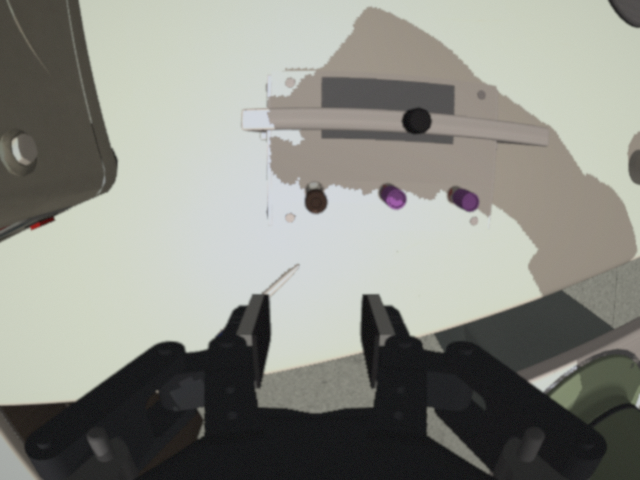

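```bash
python3 - <<'E'
from h import *
e=np.load("w5.npy");p,r=pose()
for u,v,z in((316,204,108),(314,184,57),(416,119,144.5)):
  q=atz(e,u,v,z);print(q,r.inv().apply(q-p))
E
```

```text
[470.34237838 321.22677509 108.        ] [ 29.42371332   1.25083806 104.46540041]
[477.91779374 320.62747394  57.        ] [ 36.96410311  -0.21375496 155.45308097]
[509.60094521 251.47481766 144.5       ] [85.8465942  57.97689277 67.89445752]
```

Emit:
carry_out(plan="0.76 0.02 0 0 0 0;0 0 0.6 0 0 0;0 0 0.6 0 0 0;0 0 0.6 0 0 0;0 0 0.6 0 0 0;0 0 0.5 0 0 0;0 0 0.42 0 0 0;0 0 0 0 0 0;0 0 0 0 0 0")

```text
time_s: 11.28
ee_pos: [471.7, 321.8, 80.4]
eef_rot: [-3.141, 0.001, -0.27]
force: [0.1, 0.2, 0.0]
opening: 0.447
grasp_force: 0.0
```

Emit:
carry_out(plan="0 0 0 0 0 0;0 0 0 0 0 0;0 0 0 0 0 0;0 0 0 0 0 0;0 0 0 0 0 0;0 0 0 0 0 0", claw=1, grip_force=30)

```text
time_s: 12.02
ee_pos: [471.8, 321.9, 80.5]
eef_rot: [-3.141, 0.001, -0.27]
force: [-0.1, -0.1, 8.3]
opening: 0.173
grasp_force: 29.3
```

Emit:
carry_out(plan="0 0 -0.2 0 0 0;0 0 -0.3 0 0 0;0 0 -0.4 0 0 0;0 0 -0.5 0 0 0;0 0 -0.6 0 0 0;0 0 -0.8 0 0 0;0 0 -0.8 0 0 0;0 0 -0.8 0 0 0;0 0 -0.8 0 0 0;0 0 0 0 0 0;0 0 0 0 0 0")

```text
time_s: 13.4
ee_pos: [471.4, 321.5, 288.1]
eef_rot: [-3.141, 0.001, -0.27]
force: [-0.2, 0.4, -0.5]
opening: 0.17
grasp_force: 29.3
```

```bash
python3 - <<'E'
from h import *
p,r=pose();print(p,r.as_euler("xyz"))
o=[]
for c in ("scene","side","wrist"):
 im=manip.camera(c);e=T(c)
 for q in ["long_tube_mid","lock_knob","short_tube_1_mid"]:
  print(c,q,[(round(d["score"],2),w(e,d["position"]).round().tolist()) for d in manip.spot_point(q,c)[:3]])
 if c=="side": o.append(cv2.resize(im[200:440,240:480],(400,400)))
 if c=="wrist": o.append(cv2.resize(im[200:440,200:440],(400,400)))
cv2.imwrite("pics/s6.png",np.hstack(o))
E
```

```text
[471.36832304 321.5058985  288.05566838] [-3.14149331e+00  1.47922998e-03 -2.70266193e-01]
scene long_tube_mid [(0.63, [471.0, 321.0, 261.0]), (0.28, [446.0, -386.0, -3.0])]
scene lock_knob [(0.75, [508.0, 247.0, 132.0])]
scene short_tube_1_mid [(0.48, [452.0, 260.0, 46.0])]
side long_tube_mid [(0.47, [467.0, 323.0, 264.0])]
side lock_knob [(0.79, [505.0, 250.0, 138.0])]
side short_tube_1_mid [(0.16, [446.0, -384.0, 1.0])]
wrist long_tube_mid [(0.6, [474.0, 316.0, 260.0])]
wrist lock_knob [(0.69, [510.0, 248.0, 137.0])]
wrist short_tube_1_mid [(0.78, [455.0, 260.0, 45.0])]
```

View pics/s6.png

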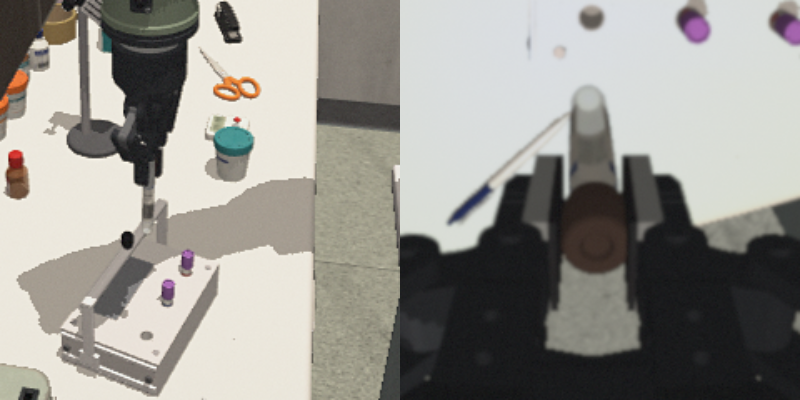

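Emit:
carry_out(plan="0.16 0.5 0 0 0 0;0.16 0.85 0 0 0 0;0.16 0.85 0 0 0 0;0.16 0.85 0 0 0 0;0.16 0.85 0 0 0 0;0.16 0.85 0 0 0 0;0.16 0.85 0 0 0 0;0.16 0.85 0 0 0 0;0.16 0.85 0 0 0 0;0.16 0.85 0 0 0 0;0.16 0.85 0 0 0 0;0.16 0.85 0 0 0 0")

```text
time_s: 15.5
ee_pos: [439.6, -80.5, 287.9]
eef_rot: [-3.141, 0.001, -0.271]
force: [0.5, 0.2, -0.5]
opening: 0.17
grasp_force: 29.3
```

Emit:
carry_out(plan="0 0 0 0 0.4 0;0 0 0 0 0.7 0;0 0 0 0 0.7 0;0 0 0 0 0.7 0;0 0 0 0 0.5 0;0 0 0 0 0 0;0 0 0 0 0 0")

```text
time_s: 16.38
ee_pos: [440.6, -79.2, 288.1]
eef_rot: [3.141, -0.521, -0.271]
force: [0.7, 0.1, -0.4]
opening: 0.166
grasp_force: 29.3
```

```bash
python3 - <<'E'
from h import *
p,r=pose();print(p,r.as_matrix().round(3).tolist(),manip.get_state()["joints"].round(2))
c="wrist";e=T(c);im=manip.camera(c);cv2.imwrite("pics/w7.png",im);np.save("w7.npy",e)
for q in ["long_tube_mid","camera_head"]:
  print(q,[(round(d["score"],2),w(e,d["position"]).round().tolist()) for d in manip.spot_point(q,c)[:2]])
for t in (-26,25,76): print(proj(e,p+r.apply([0,0,t])))
G=np.array([476.2,-96.4,206.7]); print(r.inv().apply(G-p)/40)
E
```

```text
[440.59885448 -79.16320324 288.07619799] [[0.836, -0.268, 0.48], [-0.232, -0.963, -0.134], [0.498, 0.0, -0.867]] [-0.42 -0.09  0.31  2.37  0.54  0.42 -2.39]
long_tube_mid [(0.7, [454.0, 264.0, 47.0]), (0.6, [451.0, -88.0, 266.0])]
camera_head [(0.62, [572.0, -124.0, 237.0])]
[315.47802169 346.49760407]
[315.44147107 291.46044538]
[315.41833866 258.82150975]
[-0.16885603  0.17636581  2.24878394]
```

View pics/w7.png

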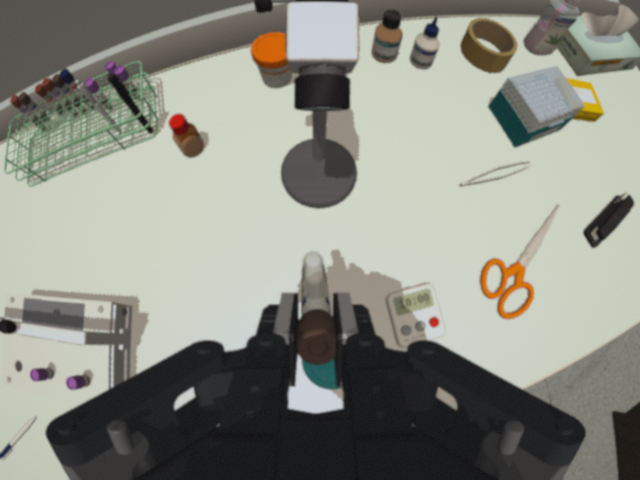

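Emit:
carry_out(plan="0 0 0.2 0 0 0;-0.02 0.03 0.3 0 0 0;-0.03 0.03 0.35 0 0 0;-0.03 0.03 0.35 0 0 0;-0.03 0.03 0.35 0 0 0;-0.03 0.03 0.3 0 0 0;-0.03 0.03 0.25 0 0 0;0 0 0.15 0 0 0;0 0 0 0 0 0;0 0 0 0 0 0;0 0 0 0 0 0")

```text
time_s: 17.9
ee_pos: [477.2, -96.4, 216.0]
eef_rot: [3.141, -0.509, -0.269]
force: [0.4, 0.0, 0.1]
opening: 0.169
grasp_force: 29.4
```

```bash
python3 - <<'E'
from h import *
p,r=pose();print(p,manip.get_state()["joints"].round(2))
G=np.array([476.2,-96.4,206.7]); print(r.inv().apply(G-p)); a=np.radians(-15)
X=np.array([.866*np.cos(a),.866*np.sin(a),.5]);Z=np.array([-.5*np.cos(a),-.5*np.sin(a),.866]);C=np.c_[X,np.cross(Z,X),Z]
print("axis err deg",np.degrees(np.arccos(-r.as_matrix()[:,2]@Z)))
o=[]
for c in ("wrist","scene","side"):
  im=manip.camera(c);e=T(c);D={}
  for q in ["long_tube_mid","camera_head","lock_knob"]:
    D[q]=[(round(d["score"],2),w(e,d["position"])) for d in manip.spot_point(q,c)[:1]]
    print(c,q,[(s,v.round().tolist()) for s,v in D[q]])
  if D["long_tube_mid"] and D["camera_head"]: print("  in head frame",(C.T@(D["long_tube_mid"][0][1]-D["camera_head"][0][1])).round(1))
  if c=="wrist": e7=e; o.append(cv2.resize(im[0:400,120:520],(400,400)))
  if c=="side": o.append(cv2.resize(im[150:310,220:380],(400,400),interpolation=cv2.INTER_CUBIC))
cv2.imwrite("pics/f8.png",np.hstack(o))
E
```

```text
[477.16233841 -96.40914823 216.04438197] [-0.2   0.15  0.2   2.38  0.71  0.16 -2.52]
[-5.36924914  0.23932737  7.70438442]
axis err deg 0.9330111763770839
wrist long_tube_mid [(0.81, [493.0, -103.0, 195.0])]
wrist camera_head [(0.61, [574.0, -126.0, 233.0])]
wrist lock_knob [(0.69, [404.0, -83.0, 36.0])]
  in head frame [-92.2   0.8   9.1]
scene long_tube_mid [(0.45, [486.0, -104.0, 195.0])]
scene camera_head [(0.85, [572.0, -123.0, 235.0])]
scene lock_knob [(0.72, [508.0, 247.0, 134.0])]
  in head frame [-96.1  -3.3   9.9]
side long_tube_mid [(0.54, [482.0, -98.0, 197.0])]
side camera_head [(0.84, [574.0, -120.0, 234.0])]
side lock_knob [(0.96, [505.0, 249.0, 135.0])]
  in head frame [-100.3   -1.7   15.5]
```

View pics/f8.png

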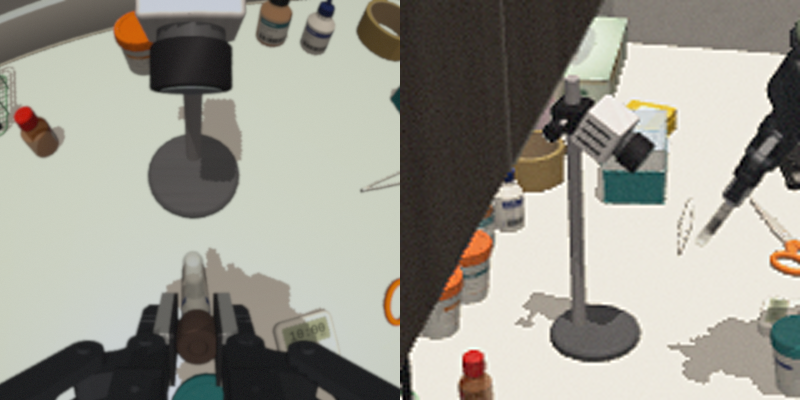

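Emit:
carry_out(plan="0 0 0 0 -0.2 0;0 0 0 0 -0.2 0;0 0 0 0 0 -0.4;0 0 0 0 0 -0.4;0 0 0 0 0 0")

```text
time_s: 19.12
ee_pos: [477.1, -96.7, 215.8]
eef_rot: [3.075, -0.435, -0.116]
force: [-0.4, -0.1, 0.3]
opening: 0.174
grasp_force: 29.4
```

```bash
cat > chk.py <<'E'
from h import *
p,r=pose();s=manip.get_state();print(p,s["joints"].round(3),np.abs(s["qvel"]).max())
a=np.radians(-15);L=np.array([572,-122.5,235])
X=np.array([.866*np.cos(a),.866*np.sin(a),.5]);Z=np.array([-.5*np.cos(a),-.5*np.sin(a),.866]);C=np.c_[X,np.cross(Z,X),Z]
print("axis err",np.degrees(np.arccos(-r.as_matrix()[:,2]@Z)),"mid in head",C.T@(p+r.apply([0,0,25])-L))
print("need, tool mm",r.inv().apply(C@np.array([-100,0,0])+L-p-r.apply([0,0,25])))
E
python3 chk.py
```

```text
[477.14350396 -96.72222771 215.84048673] [ 0.018  0.158 -0.019  2.318  0.461  0.268 -2.123] 0.037866516253839654
axis err 4.8562341548194565 mid in head [-96.81123819   0.23919809   7.64566407]
need, tool mm [-2.53357209 -0.13075847  7.88799677]
```

Emit:
carry_out(plan="-0.03 0 0.1 0 0 0;-0.03 0 0.1 0 0 0;0 0 0 0 0.15 0;0 0 0 0 0 0;0 0 0 0 0 0;0 0 0 0 0 0;0 0 0 0 0 0")

```text
time_s: 20.0
ee_pos: [478.4, -97.3, 207.7]
eef_rot: [3.074, -0.461, -0.114]
force: [0.5, 0.5, -0.4]
opening: 0.17
grasp_force: 29.4
```

```bash
python3 chk.py; python3 - <<'E'
from h import *
a=np.radians(-15)
X=np.array([.866*np.cos(a),.866*np.sin(a),.5]);Z=np.array([-.5*np.cos(a),-.5*np.sin(a),.866]);C=np.c_[X,np.cross(Z,X),Z]
for c in ("wrist","scene","side"):
  manip.camera(c);e=T(c)
  for q in ["long_tube_mid","lock_knob"]:
    print(c,q,[(round(d["score"],2),w(e,d["position"]).round().tolist(),(C.T@(w(e,d["position"])-[572,-122.5,235])).round(1).tolist()) for d in manip.spot_point(q,c)[:1]])
E
```

```text
[478.35642031 -97.33764555 207.67190797] [-0.041  0.172  0.046  2.348  0.57   0.202 -2.234] 0.004503507500364715
axis err 3.367295257179262 mid in head [-9.90948122e+01  4.66614076e-02 -1.40341315e-01]
need, tool mm [-0.90567203 -0.07369362 -0.08749766]
wrist long_tube_mid [(0.95, [492.0, -106.0, 188.0], [-94.2, -4.9, -0.4])]
wrist lock_knob []
scene long_tube_mid [(0.59, [488.0, -99.0, 184.0], [-100.6, 1.4, -0.5])]
scene lock_knob [(0.78, [510.0, 247.0, 131.0], [-186.6, 340.5, -12.1])]
side long_tube_mid [(0.67, [485.0, -99.0, 186.0], [-102.4, 0.7, 3.0])]
side lock_knob [(0.85, [506.0, 250.0, 135.0], [-188.2, 342.7, -6.4])]
```

All within tolerance, steady.

```bash
python3 -c "
from station import manip
print(manip.close_job())"
```

```text
the job is handed in; nothing more can be done
None
```

The job is handed in, though no verdict came back. The bar was pushed against its end stop and left there, and the long tube is held steady, cap up. By arm pose and images its middle is about 99 mm in front of the lens, on the axis within a few mm, and its lean is about 3° off the camera's upright.

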